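Swap the two wagons under the footbridge

TASK

First lift the model footbridge off the box car and stand it upright on the middle of the plain wooden board without track. Then swap the box car and the log wagon between their two sidings, parking one of them meanwhile on the middle of the empty siding; each must stand upright along the track in the middle of the siding the other came from. Finally put the footbridge back squarely across the middle of the siding it came from, now over the log wagon, and let everything stand released, tipping nothing over on the way.

Things in the scene. Friction and masses are not known exactly. Their poses are not given: they have to be found in the camera images.
- box_car: Dark red closed model box car, 49 mm wide (x), 153 mm long (y), 66 mm high, flat roof, about 0.14 kg; wheels do not turn. At the start on bridge_siding's track with the footbridge over its middle. Origin: centre of its underside at wheel level; z up. The body is 46 mm wide, 16 to 66 mm above the origin, its middle 2 mm to +x of the origin.
- log_wagon: Grey open model log wagon with logs, 44 mm wide (x), 110 mm long (y; tub from y = -43 to +55 mm, coupling at the -y end), 40 mm high, about 0.09 kg; wheels do not turn. At the start on buffer_siding's track. Origin: centre of its underside at wheel level; z up. Grip across the tub sides, which stand 9 to 37 mm above the origin.
- footbridge: Loose grey model footbridge, 0.16 kg: deck 112 mm long (x, across the track), 36 mm wide (y) on posts with feet at x = +-50 mm. Origin: centre of its underside at foot level; z up. Opening 84 mm wide, 82 mm high. Deck slab 82 to 90 mm above the origin; solid parapets along both long sides up to 112 mm: grip across them (36 mm) at the middle.
- bridge_siding: The siding under the footbridge: a fixed plywood board 126 x 196 mm, 12 mm thick, with straight model track let flush into its top along the middle; two grey foot pads for the bridge at x = +-50 mm, flush. Origin: centre of its underside (on the table, z = 0); y runs along the track, x across it, z up.
- buffer_siding: The siding on which the log wagon stands at the start: a fixed plywood board 126 x 196 mm, 12 mm thick, with straight model track let flush into its top along the middle; a small wooden buffer stop 50 mm wide, 18 mm high above the board, at its +y end (92 to 98 mm from the middle). Origin: centre of its underside (on the table, z = 0); y runs along the track, x across it, z up.
- empty_siding: The siding with nothing on it: a fixed plywood board 126 x 196 mm, 12 mm thick, with straight model track let flush into its top along the middle. Origin: centre of its underside (on the table, z = 0); y runs along the track, x across it, z up.
- setting_board: Plain fixed wooden board without track, 126 mm (x) x 160 mm (y), 12 mm thick, empty at the start, for standing the footbridge on meanwhile. Origin: centre of its underside (on the table, z = 0), z up.
Mind the look-alikes: they are no part of the job. Of the things that look like the box_car, the larger one is meant.

How it is judged:
By the outcome, as a careful person would: the job done as asked, in the order asked, and still so for the second after the job is handed in, with the robot touching nothing.
It also fails if it takes over 128 s, if anything falls off the work surface, if the arm or the gripper's body presses on something with over 40 N, if the wrist force passes 120 N, or if a joint passes its speed limit or range.

ROBOT

A 6-joint arm with a two-finger parallel gripper is mounted at the origin on the work surface; the furniture and walls round the work are solid. World frame = base frame: x ahead of the robot, y to its left, z up, the work surface at z = 0. Lengths are in m, angles in rad, forces in N, time in s.
With the tool pointing down it reaches from about 0.275 to 0.825 m from the base axis. Payload 4.9 kg.
Tool frame: the origin (TCP) lies on the mounting face of the last link; the fingertips stand 173 mm ahead of it and the grasp point (between the pads) lies 155 mm ahead of it; x points along the fingers, y is the direction in which the jaws open and shut, and the axes are right-handed (so a half turn about x gives the same grasp; the last joint's range is limited). The gripper opens to 85 mm and grips with 20 to 120 N. Pads are 22 mm wide; open, the fingers measure 114 mm over their backs; the gripper's body (76 mm by 85 mm) begins 54 mm behind the grasp point. The pads swing forward as they close: fully open they stand 13 mm farther back than shut.
Start: joints at [-1.433, 0.326, -0.193, 1.052, 0, 1.437], TCP at [0.148, -0.53, 0.405] pointing down, gripper open.
Joint ranges: [-2.65, 2.65], [-0.97, 1.79], [-1.3, 1.35], [-1.93, 2.1], [-1.47, 1.37], [-3.14, 3.14]. Speed limits (rad/s): [2.57, 2.57, 3.14, 3.14, 3.14, 3.14].

INTERFACE

Orientations are given as [roll, pitch, yaw] about the fixed x, y, z axes, in that order (R = Rz(yaw) Ry(pitch) Rx(roll)).
In Python, from station import * gives the robot as it stands.
- The arm moves only by the shell command python3 -m inch 'ROWS' [OPENING]. ROWS is JSON, a list of rows, each a list of 2 entries, a list of its own where there are three numbers: the shift along the tool's x, y, z in cm, then the turn about the tool's x in degrees. In form: [[[x, y, z], spin], ...]. A call has 1 to 8 rows; each row is the pose to reach, as a shift and turn from the pose measured when the call began, along the tool's axes at that moment; what a row does not reach only later rows make up. A row lasts 1/12 s, in which the tool goes at most 41.7 mm and 7.16 degrees, less where a joint would pass 70% of its speed; a pose out of reach is approached as far as the arm can. A call with a gripper value outside its range is refused whole. OPENING is the gripper's target within -1 to 1 (fully open at 1, half-way at 0, shut at -1), set as the call begins (- or left out, the last holds). The fingers move at their own pace and stop on an object; the grip force is fixed at half the most. Time passes only in rows, so rows that repeat a pose let the fingers close. It gives the time, the measured TCP pose, the force and the opening at its end, in the units of the state.
- observe(): the state, without advancing time (a new reading comes with each control period).
- get_image(name): name is "scene" or "top" or "wrist"; returns a dict with "frame" (420x560x3 uint8, red, green, blue), "mtx" (3x3 intrinsics, pixels), "dist" ([k1, k2, p1, p2, k3] as OpenCV has them; the pictures are not rectified), "R" (3x3) and "t" (3): a world point X has camera coordinates R X + t; the wrist camera has in their place "hand_eye" (4x4, takes a point from camera to tool coordinates, whose origin is the TCP and whose axes are the tool frame's). Camera axes: x right, y down, z forward; pixel columns grow to the right and rows downward; lengths in m; the calibration is good to about 2 mm. A picture is of the moment at which its call begins: read the wrist's pose just before it. There is no depth.
- sign_off(): hands the job in, once; it reports no verdict.
The state is a dict: "time_s": time; "joint_pos": joint angles; "qvel": joint speeds; "joint_torque": joint torques, N m; "tcp_pos": TCP position; "ee_rot": TCP orientation; "contact_force": force on the tool from outside, world axes, zero at the start; "wrist_torque": the same for the moment, N m; "width": finger opening in m.
Only numpy, scipy, OpenCV 4.12 (cv2) and the standard library are available. Lean on these libraries where they do the work, as an engineer would, in place of code of your own. Each camera call takes 0.05 s, during which the arm holds its last target. There are 200 camera calls.

## Working session

There is one attempt and no reset: what is moved stays moved. The work goes in short steps, Python scripts to look and compute and a shell command to move; the robot and the scene stay as the last step left them, time stands still between calls to the robot, and variables do not carry over. Pictures are saved under pics/ and viewed, about 12 in all and at most 16, crops included, and the job is handed in when it is done.

```bash
ls; mkdir -p pics
cat > h.py <<'E'
from station import *
import numpy as np, cv2
from scipy.spatial.transform import Rotation as Ro
def snap(n):
    s=observe(); g=get_image(n)
    if n=='wrist':
        Rt=Ro.from_euler('xyz',s['ee_rot']).as_matrix(); H=np.array(g['hand_eye'])
        Rc=Rt@H[:3,:3]; c=Rt@H[:3,3]+np.array(s['tcp_pos'])
        g['R']=Rc.T; g['t']=-Rc.T@c
    return g
def save(g,fn): cv2.imwrite(fn,cv2.cvtColor(np.asarray(g['frame']),cv2.COLOR_RGB2BGR))
def ray(g,px,z):
    u=cv2.undistortPoints(np.array(px,float).reshape(-1,1,2),np.array(g['mtx']),np.array(g['dist'])).reshape(-1,2)
    R=np.array(g['R']);t=np.array(g['t']).ravel();c=-R.T@t
    d=np.c_[u,np.ones(len(u))]@R
    return c+d*((z-c[2])/d[:,2])[:,None]
def proj(g,P):
    R=np.array(g['R']);r,_=cv2.Rodrigues(R)
    return cv2.projectPoints(np.array(P,float).reshape(-1,1,3),r,np.array(g['t'],float),np.array(g['mtx']),np.array(g['dist']))[0].reshape(-1,2)
E
python3 - <<'E'
from h import *
import pickle
for n in('top','scene'):
    g=snap(n);save(g,f'pics/{n}0.png');pickle.dump(g,open(n+'0.pkl','wb'));print(n,-np.array(g['R']).T@np.array(g['t']))
print(observe())
E
```

```text
pics
top [ 0.42300457 -0.03947715  1.01056424]
scene [-0.06135816  0.62844658  0.87442557]
{'time_s': 0.1, 'joint_pos': array([-1.43319186e+00,  3.26869434e-01, -1.93476996e-01,  1.05203300e+00,
        1.02673893e-05,  1.43657818e+00]), 'qvel': array([-8.26868781e-04,  8.19660767e-05,  2.72566238e-03,  7.52587986e-04,
        1.32760302e-03, -2.43122144e-04]), 'joint_torque': array([ 2.91662809e-04, -4.44239116e+01,  2.63037729e+01,  7.89260084e-03,
       -1.62457109e-04,  9.29231135e-06]), 'tcp_pos': array([ 0.14763509, -0.52954652,  0.40398274]), 'ee_rot': array([-1.71149997,  1.56921319,  1.70191529]), 'contact_force': array([ 0.27117552, -0.39193129, -0.71757534]), 'wrist_torque': array([-0.01715017, -0.00458703,  0.01386383]), 'width': 0.08534877851862246}
```

View pics/top0.png

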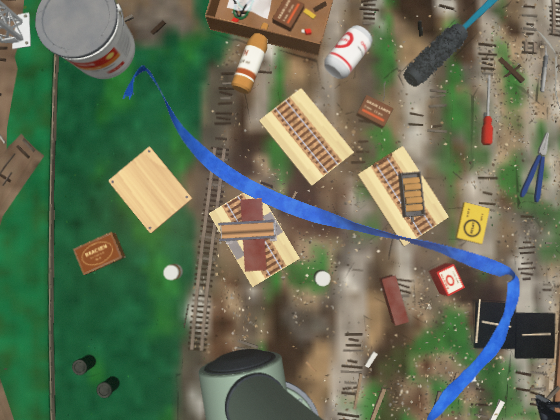

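View pics/scene0.png

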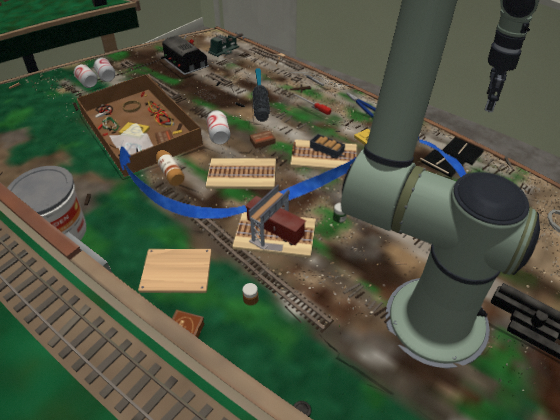

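Top view. Things that could be taken for the box car: dark red car under the bridge (255,235), and a dark red smaller box (395,300); brown cartons (375,110) and (100,253) are labelled boxes. The car under the footbridge fits the description. Log wagon at (411,194). The wagons at (500,330) are black. Boards: bridge siding (254,240), empty (307,137), buffer (403,195), plain (150,190). Close crop next, with the boards measured.

Run:
```python
from h import *
import pickle
g=pickle.load(open('top0.pkl','rb'));f=np.asarray(g['frame'])
c=f[80:295,200:460];c=cv2.resize(c,None,fx=2.75,fy=2.75,interpolation=cv2.INTER_CUBIC)
cv2.imwrite('pics/c1.png',cv2.cvtColor(c,cv2.COLOR_RGB2BGR))
h=cv2.cvtColor(f,cv2.COLOR_RGB2HSV)
m=cv2.inRange(h,(10,40,150),(25,160,255))
for n,(x0,y0,x1,y1) in dict(setb=(100,140,200,240),bridge=(200,185,305,295),empty=(255,80,360,190),buf=(350,140,455,250)).items():
    k=np.zeros_like(m);k[y0:y1,x0:x1]=m[y0:y1,x0:x1]
    k=cv2.morphologyEx(k,cv2.MORPH_OPEN,np.ones((2,2)))
    nn,l,st,_=cv2.connectedComponentsWithStats(k)
    pts=np.vstack([np.argwhere(l==i)[:,::-1] for i in range(1,nn) if st[i,4]>40])
    P=ray(g,pts,0.012)[:,:2]
    (cx,cy),(w,hh),a=cv2.minAreaRect((P*1000).astype(np.float32))
    print(n,round(cx,1),round(cy,1),round(w,1),round(hh,1),round(a,1),len(pts))
```

```text
setb 551.7 260.2 159.4 125.8 39.1 3699
bridge 445.5 11.8 199.3 153.1 31.3 2373
empty 677.7 -97.8 226.1 245.6 88.9 4322
buf 531.3 -330.8 209.0 234.1 38.5 3801
```

View pics/c1.png

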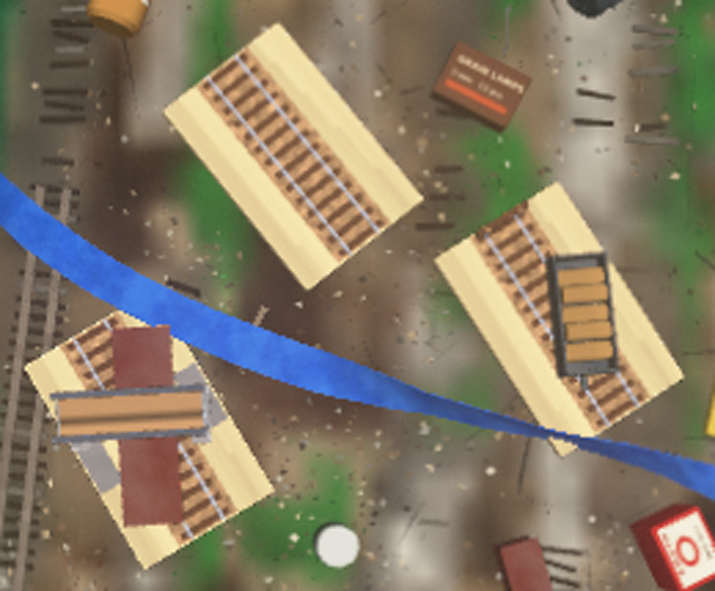

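Run:
```python
from h import *
import pickle
g=pickle.load(open('top0.pkl','rb'))
def q(n,c,z):
    P=ray(g,np.array(c)/2.75+[200,80]-0.3,z)[:,:2]*1000
    e=[np.linalg.norm(P[i]-P[(i+1)%4]) for i in range(4)]
    d=(P[0]+P[3]-P[1]-P[2]) if len(c)==4 else 0
    print(n,P.mean(0).round(1),np.round(e,1),'yaw of +y',np.degrees(np.arctan2(d[1],d[0])).round(1))
# order: top-left... pts0,3 = far end, 1,2 = near end
q('empty',[(278,23),(423,200),(309,290),(166,110)],.012)
q('bridge',[(115,312),(272,492),(147,569),(25,367)],.012)
q('bridgeB',[(150,312),(272,492),(147,569),(25,367)],.012)
q('buf',[(558,182),(683,376),(560,455),(436,262)],.012)
q('foot',[(209,385),(212,427),(56,441),(52,397)],.124)
q('car',[(170,325),(181,522),(123,526),(112,328)],.078)
q('wagon',[(605,254),(615,374),(558,375),(550,257)],.049)
s=pickle.load(open('scene0.pkl','rb'))
# ribbon centreline height: project top ribbon points at several z into scene
for p in [(128,95),(155,85),(250,192),(350,225),(511,275)]:
    for z in (0,.05,.15): print(p,z,proj(s,ray(g,[p],z))[0].round())
```

```text
empty [ 668.9 -101.5] [194.6 122.6 194.  121.3] yaw of +y 37.0
bridge [437.5  31.9] [197.5 120.3 194.6  87.3] yaw of +y 35.1
bridgeB [437.3  24.6] [179.7 120.3 194.6 113.1] yaw of +y 31.5
buf [ 526.5 -319.8] [193.1 124.1 190.1 124.8] yaw of +y 30.9
foot [452.1  28.8] [ 30.8 114.7  32.4 115.6] yaw of +y 3.7
car [443.9  21.6] [151.9  44.6 152.7  45. ] yaw of +y 2.2
wagon [ 525.  -327.9] [97.3 46.3 95.4 45.1] yaw of +y 1.8
(128, 95) 0 [103. 240.]
(128, 95) 0.05 [107. 227.]
(128, 95) 0.15 [116. 196.]
(155, 85) 0 [117. 222.]
(155, 85) 0.05 [121. 209.]
(155, 85) 0.15 [130. 181.]
(250, 192) 0 [244. 219.]
(250, 192) 0.05 [246. 206.]
(250, 192) 0.15 [249. 177.]
(350, 225) 0 [319. 186.]
(350, 225) 0.05 [319. 175.]
(350, 225) 0.15 [318. 149.]
(511, 275) 0 [417. 142.]
(511, 275) 0.05 [415. 132.]
(511, 275) 0.15 [411. 111.]
```

```bash
cat >> h.py <<'E'
def to(x,y,z,yaw):
    """rows needed to bring GRASP point to x,y,z (m), jaw (tool y) along yaw deg (mod 180)"""
    s=observe();R=Ro.from_euler('xyz',s['ee_rot']).as_matrix()
    d=np.array([x,y,z])-(np.array(s['tcp_pos'])+R[:,0]*.155)
    cur=np.degrees(np.arctan2(R[1,1],R[0,1]));w=(yaw-cur+90)%180-90
    sp=w*np.sign(R[2,0]);
    print('shift cm',(R.T@d*100).round(2),'spin',round(sp,1),'| or',round(sp-180*np.sign(sp),1),'curyaw',round(cur,1),'j6',round(s['joint_pos'][5],2),'grasp',(np.array(s['tcp_pos'])+R[:,0]*.155).round(4),'t',s['time_s'],'w',round(s['width'],4))
E
python3 - <<'E'
from h import *
import pickle
g=pickle.load(open('top0.pkl','rb'));s=pickle.load(open('scene0.pkl','rb'))
m=cv2.inRange(cv2.cvtColor(np.asarray(s['frame']),cv2.COLOR_RGB2HSV),(105,130,60),(125,255,255))
for p in [(129,93),(145,69),(160,92),(180,130),(205,163),(250,192),(300,212),(350,225),(440,245),(508,270)]:
    z=np.arange(0,.45,.01);X=np.vstack([ray(g,[p],a) for a in z]);q=proj(s,X).round().astype(int)
    ok=[i for i in range(len(z)) if 0<=q[i,1]<420 and 0<=q[i,0]<560 and m[q[i,1],q[i,0]]]
    print(p,z[ok].round(2),X[ok[0]].round(2) if ok else '')
to(.50,-.32,.26,5)
E
```

```text
(129, 93) [0.25 0.26] [0.7  0.23 0.25]
(145, 69) [0.21 0.22 0.23 0.24] [0.76 0.21 0.21]
(160, 92) [0.14 0.15 0.16] [0.74 0.2  0.14]
(180, 130) [0.08 0.09 0.1  0.11] [0.67 0.18 0.08]
(205, 163) [0.05 0.06 0.07 0.08] [0.6  0.13 0.05]
(250, 192) [0.03 0.04] [0.54 0.03 0.03]
(300, 212) [] 
(350, 225) [0.   0.01 0.02 0.03 0.04 0.05] [ 0.46 -0.2   0.  ]
(440, 245) [0.21 0.22 0.23] [ 0.41 -0.33  0.21]
(508, 270) [] 
shift cm [ -1.08 -10.7  -39.57] spin -79.4 | or 100.6 curyaw -74.4 j6 1.44 grasp [ 0.1476 -0.5293  0.249 ] t 0.1 w 0.0853
```

```bash
python3 -m inch '[[[0,-1.5,-4],-7],[[0,-2.5,-8],-14],[[0,-3.5,-12],-21],[[-1,-4.5,-16],-28],[[-1,-5.5,-20],-35],[[-1,-6.5,-24],-42],[[-1,-7.5,-28],-49],[[-1,-8.5,-31],-55]]'
python3 - <<'E'
from h import *
to(.48,-.32,.26,5)
E
```

```text
time_s: 0.77
tcp_pos: [0.4257, -0.3626, 0.4139]
ee_rot: [-2.927, 1.569, 1.454]
contact_force: [-0.2, -0.1, 0.1]
width: 0.0852
shift cm [-0.1   3.75 -5.77] spin -24.0 | or 156.0 curyaw -19.0 j6 1.06 grasp [ 0.4258 -0.3623  0.2589] t 0.7667 w 0.0852
```

```bash
python3 -m inch '[[[0,1,-2],-7],[[0,2.5,-4],-14],[[0,3.7,-5.7],-20],[[0,3.7,-5.7],-24],[[0,3.7,-5.7],-24]]' >/dev/null
python3 - <<'E'
from h import *
import pickle
g=snap('wrist');save(g,'pics/w1.png');pickle.dump(g,open('w1.pkl','wb'))
to(.445,.02,.28,3.5)
E
```

```text
shift cm [ -2.06  -0.48 -34.16] spin 1.5 | or -178.5 curyaw 5.0 j6 0.77 grasp [ 0.4794 -0.3199  0.2585] t 1.2333 w 0.0852
```

View pics/w1.png

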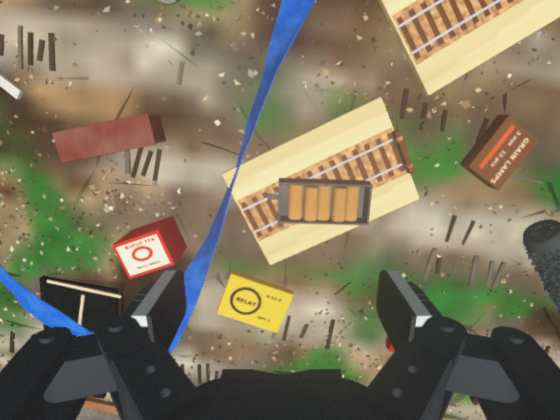

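Wrist view: buffer siding corners (382,98),(418,193),(272,265),(222,177), buffer stop at (402,152); log wagon rim (279,180)-(368,224), coupling to the left; small decoy red car at (107,138).

```bash
cat >> h.py <<'E'
def q(g,n,c,z):  # corners ordered: 0,3 = +y end ; 1,2 = -y end ; mean point + yaw of +y axis
    P=ray(g,np.array(c,float),z)[:,:2]*1000
    e=[np.linalg.norm(P[i]-P[(i+1)%4]) for i in range(4)]
    d=P[0]+P[3]-P[1]-P[2]
    print(n,P.mean(0).round(1),np.round(e,1),'yaw +y',np.degrees(np.arctan2(d[1],d[0])).round(1))
E
python3 - <<'E'
from h import *
import pickle
g=pickle.load(open('w1.pkl','rb'))
q(g,'buf',[(382,98),(222,177),(272,265),(418,193)],.012)
q(g,'wagon',[(371,180),(279,180),(281,222),(368,224)],.049)
E
python3 -m inch '[[[-1,0,-4],1],[[-1.5,0,-8],1],[[-2,-0.5,-12],1],[[-2,-0.5,-16],1],[[-2,-0.5,-20],1],[[-2,-0.5,-24],1],[[-2,-0.5,-28],1],[[-2,-0.5,-29],1]]' >/dev/null
python3 -m inch '[[[-2,0,0],0],[[-4,0,0],0],[[-6,0,0],0],[[-6,0,0],0],[[-6,0,0],0]]'
python3 - <<'E'
from h import *
import pickle
g=snap('wrist');save(g,'pics/w2.png');pickle.dump(g,open('w2.pkl','wb'))
to(.445,.02,.28,3.5)
E
```

```text
buf [ 527.4 -318. ] [195.6 122.8 193.1 116.2] yaw +y 32.3
wagon [ 526.7 -327.4] [94.6 45.2 93.  47.6] yaw +y 4.5
time_s: 2.32
tcp_pos: [0.448, -0.0295, 0.495]
ee_rot: [2.983, 1.567, 1.481]
contact_force: [-0.5, -0.0, 0.5]
width: 0.0853
shift cm [ 5.92  0.1  -4.85] spin 0.4 | or -179.6 curyaw 3.9 j6 1.27 grasp [ 0.4475 -0.0287  0.339 ] t 2.3667 w 0.085
```

View pics/w2.png

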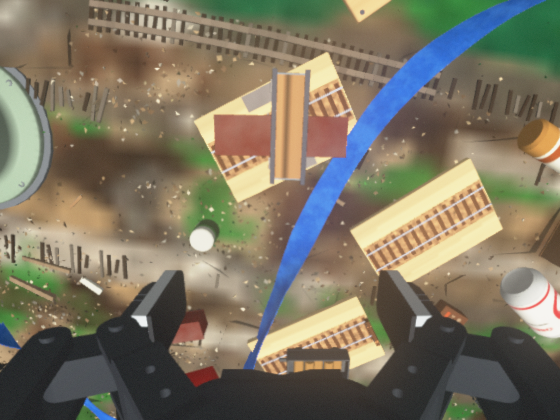

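Wrist view: footbridge parapets (272,70)-(306,184), car roof (215,115)-(346,157), bridge siding corners (329,53),(197,121),(239,202), empty siding (470,159),(350,232),(388,290),(502,223).

Run:
```python
from h import *
import pickle
g=pickle.load(open('w2.pkl','rb'))
q(g,'foot',[(309,70),(272,70),(270,181),(306,184)],.124)
q(g,'car',[(352,117),(216,115),(214,154),(346,157)],.078)
q(g,'empty',[(470,159),(350,232),(386,292),(502,223)],.012)
a,b,c=[np.array(v,float) for v in ((329,53),(197,121),(239,202))]
q(g,'bridge siding',[a,b,c,a+c-b],.012)
to(.452,.028,.20,3.5)
```

```text
foot [452.1  33.9] [ 35.6 108.7  37.8 111.9] yaw +y 1.5
car [445.7  23.6] [153.8  44.1 153.8  45.4] yaw +y 2.8
empty [667.4 -96.5] [195.2 117.3 200.3 114.5] yaw +y 37.7
bridge siding [446.9  28.8] [191.9 123.  203.7 117.3] yaw +y 30.7
shift cm [13.92  0.86 -5.56] spin 0.4 | or -179.6 curyaw 3.9 j6 1.27 grasp [ 0.4475 -0.0287  0.339 ] t 2.3667 w 0.085
```

```bash
python3 -m inch '[[[3,0.3,-2],1],[[6,0.6,-4],1],[[10,0.5,-5.9],1],[[13.9,0.5,-5.9],1],[[13.9,0.5,-5.9],1],[[13.9,0.5,-5.9],1]]'
python3 - <<'E'
from h import *
import pickle
g=snap('wrist');save(g,'pics/w3.png');pickle.dump(g,open('w3.pkl','wb'))
to(.452,.031,.108,2.5)
E
```

```text
time_s: 2.87
tcp_pos: [0.4469, 0.0303, 0.3534]
ee_rot: [-2.142, 1.561, 2.621]
contact_force: [0.5, 0.5, 0.4]
width: 0.0855
shift cm [9.25 0.45 0.03] spin 0.4 | or -179.6 curyaw 2.9 j6 1.42 grasp [0.4478 0.0306 0.2005] t 2.9167 w 0.0851
```

View pics/w3.png

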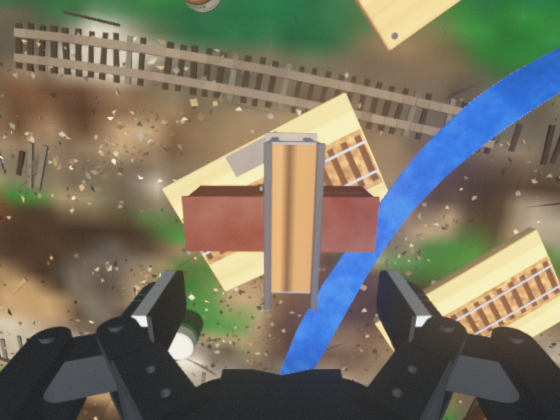

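Closer view confirms box car under bridge: parapets x 265–325, rows 142–309; roof (184,197)-(377,251).

```bash
python3 - <<'E'
from h import *
import pickle
g=pickle.load(open('w3.pkl','rb'))
q(g,'foot',[(325,142),(265,142),(264,309),(318,309)],.124)
q(g,'car',[(378,197),(184,197),(187,250),(377,251)],.078)
a,b,c=[np.array(v,float) for v in ((347,94),(164,188),(225,291))]
q(g,'bridge siding',[a,b,c,a+c-b],.012)
E
python3 -m inch '[[[3,0.4,0],0],[[6,0.4,0],0],[[8,0.4,0],0],[[9.2,0.4,0],0],[[9.2,0.4,0],0]]'
python3 -m inch '[[[0,0,0],0],[[0,0,0],0],[[0,0,0],0],[[0,0,0],0],[[0,0,0],0],[[0,0,0],0],[[0,0,0],0],[[0,0,0],0]]' -1
```

```text
foot [452.3  34.4] [ 35.5 112.8  37.3 112.7] yaw +y 3.0
car [445.1  23.9] [148.6  43.9 152.8  44.6] yaw +y 2.9
bridge siding [446.4  30.5] [192.8 123.8 210.  114.4] yaw +y 30.9
time_s: 3.33
tcp_pos: [0.4527, 0.0298, 0.2636]
ee_rot: [-2.494, 1.565, 2.267]
contact_force: [-0.8, 0.1, 0.4]
width: 0.0856
time_s: 4.0
tcp_pos: [0.4533, 0.0296, 0.2651]
ee_rot: [-2.888, 1.567, 1.872]
contact_force: [-1.5, -0.3, 6.7]
width: 0.0352
```

```bash
python3 -m inch '[[[-1,0,0],0],[[-2,0,0],0],[[-4,0,0],0],[[-7,0,0],0],[[-10,0,0],0],[[-12,0,0],0],[[-12,0,0],0]]'
python3 - <<'E'
from h import *
to(.552,.257,.23,39)
E
```

```text
time_s: 4.58
tcp_pos: [0.4549, 0.0291, 0.3897]
ee_rot: [1.91, 1.563, 0.387]
contact_force: [0.6, 0.1, -1.1]
width: 0.035
shift cm [  0.6   10.68 -22.26] spin -36.2 | or 143.8 curyaw 2.8 j6 1.42 grasp [0.456  0.0296 0.2347] t 4.5833 w 0.035
```

```bash
python3 -m inch '[[[0,1,-3],-5],[[0,2.5,-6],-10],[[0,4,-9],-15],[[0,5.5,-12.5],-20],[[0,7,-16],-25],[[0,9,-19],-30],[[0,10.3,-21.5],-36],[[0,10.7,-22.3],-36]]'; python3 -m inch '[[[0,0,0],0],[[0,0,0],0]]'
python3 - <<'E'
from h import *
import pickle
for n in('wrist','top'):
    g=snap(n);pickle.dump(g,open(n+'4.pkl','wb'))
    if n=='top':
        f=np.asarray(g['frame'])[90:290,60:320];cv2.imwrite('pics/t4.png',cv2.cvtColor(cv2.resize(f,None,fx=3,fy=3),cv2.COLOR_RGB2BGR))
    else: save(g,'pics/w4.png')
to(.552,.257,.23,39)
E
```

```text
time_s: 5.25
tcp_pos: [0.5519, 0.2604, 0.3897]
ee_rot: [1.429, 1.563, 0.54]
contact_force: [0.1, -1.1, -2.2]
width: 0.0348
time_s: 5.42
tcp_pos: [0.5514, 0.2607, 0.3883]
ee_rot: [1.499, 1.565, 0.611]
contact_force: [0.3, -0.5, -0.7]
width: 0.0351
shift cm [ 0.41 -0.19  0.22] spin 0.0 | or -180.0 curyaw 39.0 j6 1.21 grasp [0.5521 0.2599 0.2341] t 5.5167 w 0.0353
```

View pics/w4.png

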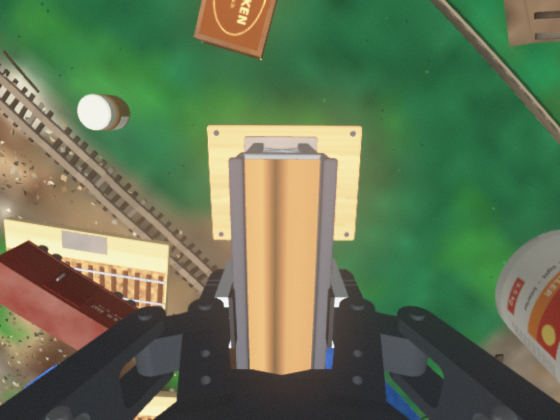

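Board (208,126)-(356,240), aligned with jaws; bridge's far end at (232,157)-(335,157).

Run:
```python
from h import *
import pickle
g=pickle.load(open('wrist4.pkl','rb'))
q(g,'board',[(361,126),(208,126),(213,240),(356,240)],.012)
for z in(.245,.25): 
    e=ray(g,[(232,157),(335,157)],z);print(e[:,:2].round(4),'width',np.linalg.norm(e[0]-e[1]).round(4),'end->grasp vec',(e.mean(0)[:2]-[.5521,.2599]).round(4),np.linalg.norm(e.mean(0)[:2]-[.5521,.2599]))
```

```text
board [555.2 266. ] [155.9 124.  160.6 124.4] yaw +y 39.0
[[0.5013 0.2979]
 [0.5283 0.3199]] width 0.0349 end->grasp vec [-0.0373  0.049 ] 0.061564881108305304
[[0.5014 0.2988]
 [0.5273 0.3198]] width 0.0333 end->grasp vec [-0.0377  0.0494] 0.06217007569108234
```

```bash
python3 - <<'E'
from h import *
to(.556,.259,.111,39)
E
python3 -m inch '[[[2.5,0.2,-0.3],0],[[5,0.2,-0.3],0],[[7.5,0.2,-0.3],0],[[9.5,0.2,-0.3],0],[[10.8,0.2,-0.3],0],[[10.8,0.2,-0.3],0]]'
python3 - <<'E'
from h import *
to(.556,.259,.111,39)
E
```

```text
shift cm [12.31  0.17  0.31] spin 0.0 | or -180.0 curyaw 39.0 j6 1.21 grasp [0.5521 0.2599 0.2341] t 5.5167 w 0.0353
time_s: 6.02
tcp_pos: [0.5498, 0.2614, 0.2781]
ee_rot: [2.974, 1.57, 2.083]
contact_force: [-1.1, -0.1, -2.2]
width: 0.0351
shift cm [1.21 0.33 0.59] spin -0.1 | or 179.9 curyaw 38.9 j6 1.21 grasp [0.5497 0.2615 0.1231] t 6.0167 w 0.0351
```

```bash
python3 -m inch '[[[0,0.3,0.6],0],[[0,0.3,0.6],0],[[0.5,0.3,0.6],0],[[0.8,0.3,0.6],0],[[1.0,0.3,0.6],0],[[1.2,0.3,0.6],0],[[1.2,0.3,0.6],0]]';python3 -m inch '[[[0.1,0,0],0],[[0.1,0,0],0],[[0.1,0,0],0]]'
python3 - <<'E'
from h import *
to(.556,.259,.111,39)
E
```

```text
time_s: 6.6
tcp_pos: [0.5557, 0.2587, 0.2658]
ee_rot: [-2.855, 1.57, 2.537]
contact_force: [-0.5, -0.2, -1.8]
width: 0.0351
time_s: 6.85
tcp_pos: [0.5558, 0.2587, 0.2652]
ee_rot: [2.95, 1.57, 2.058]
contact_force: [-0.5, -0.9, 1.1]
width: 0.0351
shift cm [-0.08  0.03  0.  ] spin -0.1 | or 179.9 curyaw 38.9 j6 1.21 grasp [0.5557 0.2588 0.1102] t 6.85 w 0.0351
```

```bash
python3 -m inch '[[[0,0,0],0],[[0,0,0],0],[[0,0,0],0],[[0,0,0],0],[[-0.5,0,0],0],[[-1,0,0],0],[[-2,0,0],0],[[-4,0,0],0]]' 1;  python3 -m inch '[[[-2,0,0],0],[[-5,0,0],0],[[-8,0,0],0],[[-8,0,0],0]]'
python3 - <<'E'
from h import *
to(.445,.024,.20,92.9)
E
```

```text
time_s: 7.52
tcp_pos: [0.555, 0.2584, 0.3044]
ee_rot: [-2.144, 1.567, -3.036]
contact_force: [-0.5, 0.2, -0.7]
width: 0.0855
time_s: 7.85
tcp_pos: [0.5569, 0.259, 0.3921]
ee_rot: [1.32, 1.563, 0.429]
contact_force: [0.9, 0.3, 1.4]
width: 0.0856
shift cm [  3.56 -23.61  11.22] spin -54.0 | or 126.0 curyaw 38.9 j6 1.21 grasp [0.558  0.2595 0.2371] t 7.85 w 0.0856
```

```bash
python3 -m inch '[[[0,-3,1.4],-6],[[0,-6,2.8],-13],[[0,-9,4.3],-20],[[0,-12,5.7],-27],[[0,-15,7.2],-34],[[0,-18,8.6],-41],[[0,-21,10],-48],[[0,-23.6,11.2],-54]]' >/dev/null; python3 -m inch '[[[0,0,0],0],[[0,0,0],0]]'
python3 - <<'E'
from h import *
import pickle
for n in('wrist','top'):
    g=snap(n);pickle.dump(g,open(n+'5.pkl','wb'))
    if n=='top':
        f=np.asarray(g['frame'])[90:290,60:320];cv2.imwrite('pics/t5.png',cv2.cvtColor(cv2.resize(f,None,fx=3,fy=3),cv2.COLOR_RGB2BGR))
    else: save(g,'pics/w5.png')
to(.445,.024,.20,92.9)
E
```

```text
time_s: 8.68
tcp_pos: [0.4421, 0.0213, 0.3922]
ee_rot: [0.223, 1.561, 0.276]
contact_force: [-0.3, 0.5, -0.3]
width: 0.0851
shift cm [3.7  0.09 0.02] spin 0.3 | or -179.7 curyaw 93.2 j6 -0.17 grasp [0.4445 0.0229 0.237 ] t 8.7833 w 0.0854
```

View pics/w5.png

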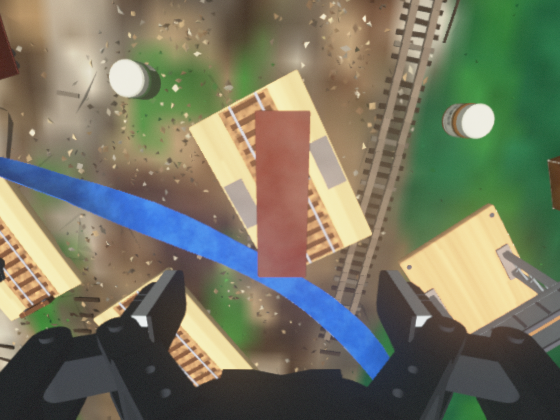

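View pics/t5.png

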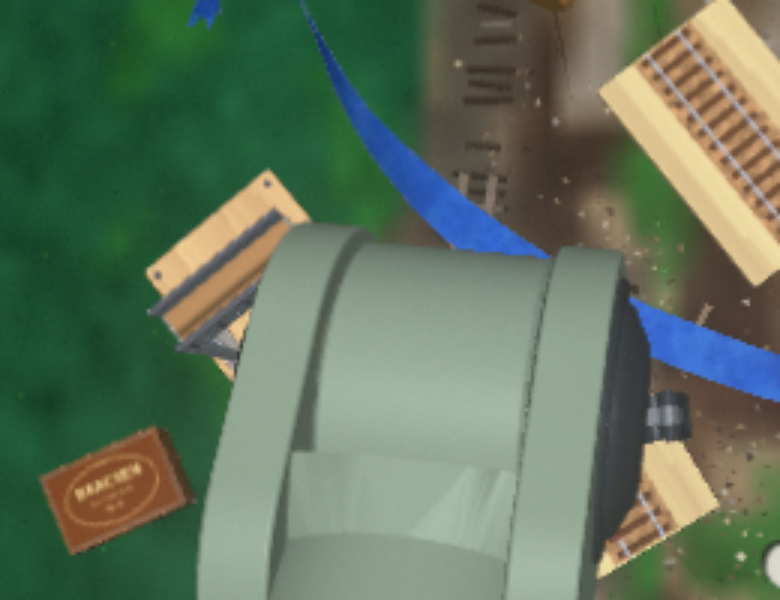

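Wrist view: car roof (257,111)–(305,277), foot pads at (327,162) and (242,202); bridge standing on the plain board in both views.

Run:
```python
from h import *
import pickle
g=pickle.load(open('wrist5.pkl','rb'))
q(g,'car',[(305,277),(309,111),(257,111),(259,276)],.078)
b,c,a=[np.array(v,float) for v in ((298,71),(190,129),(371,234))]
q(g,'siding',[a,b,c,a+c-b],.012)
p=ray(g,[(327,162),(242,202)],.012)[:,:2];print(p.round(4),p.mean(0),np.linalg.norm(p[0]-p[1]),np.degrees(np.arctan2(*(p[0]-p[1])[::-1]))-90)
to(.445,.024,.062,92.9)
```

```text
car [443.6  24.1] [151.8  42.7 150.6  44. ] yaw +y 2.8
siding [447.8  24. ] [191.4 123.9 203.2 144.1] yaw +y 26.6
[[ 0.4172  0.0703]
 [ 0.4657 -0.0186]] [0.44147947 0.02582158] 0.10124760017835885 28.623154594468573
shift cm [17.5   0.06 -0.12] spin 0.3 | or -179.7 curyaw 93.2 j6 -0.17 grasp [0.4445 0.0229 0.237 ] t 8.7833 w 0.0854
```

```bash
python3 -m inch '[[[3,0.1,0],0],[[6.5,0.1,0],0],[[10,0.1,0],0],[[13,0.1,0],0],[[15.5,0.1,0],0],[[17.5,0.1,0],0],[[18.2,0.1,0],0],[[18.2,0.1,0],0]]'; python3 -m inch '[[[0,0,0],0],[[0,0,0],0],[[0,0,0],0],[[0,0,0],0],[[0,0,0],0],[[0,0,0],0],[[0,0,0],0],[[0,0,0],0]]' -1; python3 -m inch '[[[-1,0,0],0],[[-2,0,0],0],[[-4,0,0],0],[[-8,0,0],0],[[-11,0,0],0],[[-11,0,0],0]]'
python3 - <<'E'
from h import *
to(.625,-.135,.172,127.5)
E
```

```text
time_s: 9.45
tcp_pos: [0.4443, 0.025, 0.2085]
ee_rot: [0.461, 1.564, 0.518]
contact_force: [0.1, -0.7, -0.1]
width: 0.0853
time_s: 10.12
tcp_pos: [0.4451, 0.025, 0.2096]
ee_rot: [0.357, 1.561, 0.414]
contact_force: [-0.6, 0.7, 7.0]
width: 0.0444
time_s: 10.62
tcp_pos: [0.4461, 0.0242, 0.325]
ee_rot: [0.097, 1.552, 0.153]
contact_force: [1.8, -1.1, -1.1]
width: 0.0439
shift cm [  0.07 -16.94  16.68] spin -34.3 | or 145.7 curyaw 93.2 j6 -0.17 grasp [0.4489 0.0247 0.17  ] t 10.6167 w 0.0439
```

Run:
```python
from h import *
to(.670,-.101,.172,127.2)
```

```text
shift cm [  0.17 -13.8   21.36] spin -34.0 | or 146.0 curyaw 93.2 j6 -0.17 grasp [0.4489 0.0247 0.17  ] t 10.6167 w 0.0439
```

```bash
python3 -m inch '[[[0,-1.6,2.5],-4],[[0,-3.4,5.2],-8],[[0,-5.2,8],-13],[[0,-7,10.9],-18],[[0,-8.9,13.8],-23],[[0,-10.8,16.8],-28],[[0,-12.6,19.6],-32],[[0,-13.8,21.4],-34]]' ; python3 -m inch '[[[0,0,0],0],[[0,0,0],0],[[0,0,0],0]]'>/dev/null
python3 - <<'E'
from h import *
import pickle
g=snap('wrist');pickle.dump(g,open('w6.pkl','wb'));save(g,'pics/w6.png')
to(.670,-.101,.055,127.2)
E
```

```text
time_s: 11.28
tcp_pos: [0.6695, -0.1033, 0.3275]
ee_rot: [-0.531, 1.552, 0.121]
contact_force: [-0.3, 0.3, -2.0]
width: 0.0436
shift cm [11.66  0.24 -0.17] spin 0.1 | or -179.9 curyaw 127.3 j6 -0.91 grasp [ 0.6709 -0.1022  0.1716] t 11.5833 w 0.0437
```

View pics/w6.png

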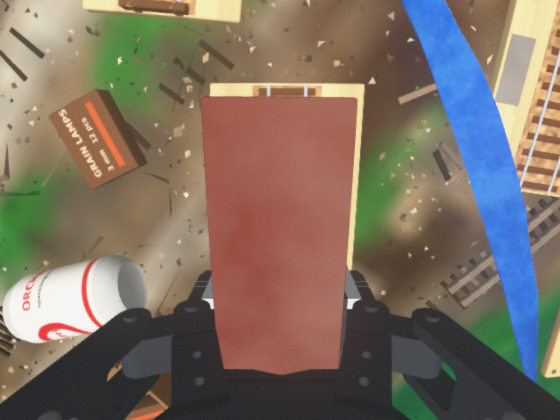

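Car held level over the empty siding; its near end edge runs (210,84)–(364,84), rails at 268 and 307.

Run:
```python
from h import *
import pickle
g=pickle.load(open('w6.pkl','rb'))
p=ray(g,[(364,84),(210,84)],.012)[:,:2];d=p[0]-p[1];u=np.array([d[1],-d[0]])/np.linalg.norm(d)
if u[0]<0:u=-u
print(p,np.linalg.norm(d),np.degrees(np.arctan2(u[1],u[0])),'centre',p.mean(0)+.098*u)
r=ray(g,[(202,97),(356,97)],.172+.025)[:,:2];print('car near end',r.mean(0),np.linalg.norm(r[0]-r[1]),'dist to grasp',np.linalg.norm(r.mean(0)-[.6709,-.1022]))
d=r[1]-r[0];print(np.degrees(np.arctan2(d[1],d[0])))
```

```text
[[ 0.55467002 -0.10755348]
 [ 0.62996758 -0.20636504]] 0.12423142155624996 37.30855728377632 centre [ 0.67026633 -0.09756075]
car near end [ 0.60837075 -0.14991675] 0.04311798191316037 dist to grasp 0.07865618546703607
127.25241339322085
```

```bash
python3 -m inch '[[[3,0.3,0.1],0],[[6,0.3,0.1],0],[[8.5,0.3,0.1],0],[[10.2,0.3,0.1],0],[[11.2,0.3,0.1],0],[[11.5,0.3,0.1],0],[[11.5,0.3,0.1],0],[[11.5,0.3,0.1],0]]'
python3 - <<'E'
from h import *
to(.672,-.099,.053,127.3)
E
```

```text
time_s: 12.25
tcp_pos: [0.6697, -0.0992, 0.213]
ee_rot: [-0.509, 1.553, 0.143]
contact_force: [0.1, 0.2, -0.5]
width: 0.0443
shift cm [ 0.5   0.02 -0.06] spin 0.0 | or -180.0 curyaw 127.3 j6 -0.91 grasp [ 0.6725 -0.0988  0.058 ] t 12.25 w 0.0443
```

```bash
python3 -m inch '[[[0.2,0,0],0],[[0.4,0,0],0],[[0.5,0,0],0],[[0.5,0,0],0]]'; python3 -m inch '[[[0,0,0],0],[[0,0,0],0],[[0,0,0],0],[[0,0,0],0],[[0,0,0],0],[[-0.5,0,0],0],[[-1.5,0,0],0],[[-3,0,0],0]]' 1;  python3 -m inch '[[[-3,0,0],0],[[-7,0,0],0],[[-10,0,0],0],[[-13,0,0],0],[[-16,0,0],0],[[-16,0,0],0]]'
python3 - <<'E'
from h import *
to(.526,-.3275,.22,94)
E
```

```text
time_s: 12.58
tcp_pos: [0.6707, -0.0993, 0.21]
ee_rot: [-0.564, 1.549, 0.088]
contact_force: [0.3, 1.7, 5.4]
width: 0.0442
time_s: 13.25
tcp_pos: [0.6694, -0.0993, 0.2395]
ee_rot: [-0.518, 1.552, 0.134]
contact_force: [0.0, 1.4, -0.2]
width: 0.0855
time_s: 13.75
tcp_pos: [0.6677, -0.1, 0.4082]
ee_rot: [-0.67, 1.54, -0.018]
contact_force: [0.2, 0.1, 1.2]
width: 0.0853
shift cm [  2.89  -9.14 -25.51] spin 33.3 | or -146.7 curyaw 127.3 j6 -0.91 grasp [ 0.6724 -0.1001  0.2533] t 13.75 w 0.0853
```

```bash
python3 -m inch '[[[0,-1.1,-3.2],5],[[0,-2.3,-6.4],10],[[0,-3.5,-9.7],15],[[0,-4.7,-13],20],[[0,-5.9,-16.3],25],[[0,-7.1,-19.6],29],[[1,-8.3,-22.8],33],[[2.5,-9.1,-25.5],33]]' ; python3 -m inch '[[[0,0,0],0],[[0,0,0],0],[[0,0,0],0]]'>/dev/null
python3 - <<'E'
from h import *
import pickle
g=snap('wrist');pickle.dump(g,open('w7.pkl','wb'))
t=snap('top');pickle.dump(t,open('t7.pkl','wb'))
a=np.asarray(g['frame'])[:300,100:500]
b=cv2.resize(np.asarray(t['frame'])[70:220,240:380],None,fx=2.8,fy=2.8,interpolation=cv2.INTER_CUBIC)
b=cv2.copyMakeBorder(b,0,20,0,8,0)[:300]
b2=cv2.resize(np.asarray(t['frame'])[70:200,240:370],(400,400),interpolation=cv2.INTER_CUBIC)
w=np.zeros((400,800,3),np.uint8);w[:300,:400]=a;w[:,400:]=b2
cv2.imwrite('pics/w7.png',cv2.cvtColor(w,cv2.COLOR_RGB2BGR))
to(.526,-.3275,.22,93)
E
```

```text
time_s: 14.42
tcp_pos: [0.5201, -0.3293, 0.3809]
ee_rot: [-0.188, 1.537, -0.115]
contact_force: [0.8, -0.9, 0.4]
width: 0.0855
shift cm [ 0.68  0.18 -0.04] spin 1.2 | or -178.8 curyaw 94.2 j6 -0.76 grasp [ 0.5263 -0.3292  0.2269] t 14.7667 w 0.0855
```

View pics/w7.png

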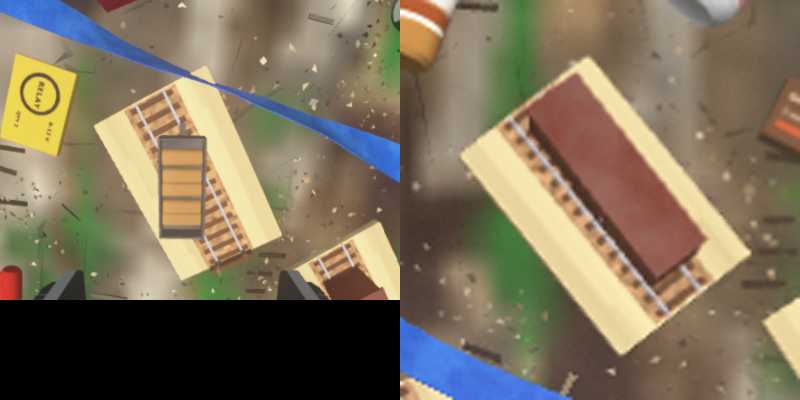

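Run:
```python
from h import *
import pickle
g=pickle.load(open('w7.pkl','rb'));t=pickle.load(open('t7.pkl','rb'))
o=np.array([100,0])
q(g,'wagon',np.array([(204,238),(206,137),(162,136),(160,237)])+o,.049)
q(g,'buf',np.array([(282,234),(207,66),(94,125),(183,280)])+o,.012)
k=130/400
o=np.array([240,70])-.3
q(t,'car',np.array([(176,73),(306,240),(258,279),(129,112)])*k+o,.078)
q(t,'empty',np.array([(190,57),(350,253),(223,356),(60,155)])*k+o,.012)
to(.526,-.3275,.22,93)
```

```text
wagon [ 524.8 -328.5] [97.2 39.1 97.1 43.2] yaw +y 3.1
buf [ 526.4 -317.5] [191.5 123.7 195.3 123.3] yaw +y 31.1
car [ 673.  -105.9] [150.4  43.8 149.5  43.8] yaw +y 35.8
empty [ 668.7 -101.4] [192.4 123.3 195.2 124.4] yaw +y 37.2
shift cm [ 0.68  0.18 -0.04] spin 1.2 | or -178.8 curyaw 94.2 j6 -0.76 grasp [ 0.5263 -0.3292  0.2269] t 14.7667 w 0.0855
```

```bash
python3 - <<'E'
from h import *
to(.525,-.328,.034,93.1)
E
python3 -m inch '[[[3,0,-0.1],1],[[7,0.1,-0.2],1],[[11,0.1,-0.2],1],[[14.5,0.1,-0.2],1],[[17,0.1,-0.2],1],[[18.7,0.1,-0.2],1],[[19.2,0.1,-0.2],1],[[19.2,0.1,-0.2],1]]'
python3 - <<'E'
from h import *
to(.525,-.328,.034,93.1)
E
```

```text
shift cm [19.27  0.26 -0.78] spin 1.1 | or -178.9 curyaw 94.2 j6 -0.76 grasp [ 0.5263 -0.3292  0.2269] t 14.7667 w 0.0855
time_s: 15.43
tcp_pos: [0.5258, -0.3271, 0.1887]
ee_rot: [-0.138, 1.538, -0.079]
contact_force: [-0.2, 0.9, 0.0]
width: 0.0855
shift cm [-0.04 -0.01 -0.6 ] spin 0.3 | or -179.7 curyaw 93.4 j6 -0.74 grasp [ 0.531  -0.3275  0.0338] t 15.4333 w 0.0855
```

```bash
python3 -m inch '[[[0,0,-0.6],0],[[0,0,-0.6],0]]' >/dev/null; python3 -m inch '[[[0,0,0],0],[[0,0,0],0],[[0,0,0],0],[[0,0,0],0],[[0,0,0],0],[[0,0,0],0],[[0,0,0],0],[[0,0,0],0]]' -1; python3 -m inch '[[[-1,0,0],0],[[-2,0,0],0],[[-4,0,0],0],[[-8,0,0],0],[[-11,0,0],0],[[-14,0,0],0],[[-14,0,0],0]]'
python3 - <<'E'
from h import *
import pickle
t=snap('top');pickle.dump(t,open('t8.pkl','wb'))
g=snap('wrist');pickle.dump(g,open('w8.pkl','wb'))
w=np.zeros((420,800,3),np.uint8);w[:,:400]=cv2.resize(np.asarray(t['frame'])[185:300,195:305],(400,418),interpolation=cv2.INTER_CUBIC)[np.r_[0:418,0,0]]
w[:,400:]=np.asarray(g['frame'])[:,80:480]
cv2.imwrite('pics/c8.png',cv2.cvtColor(w,cv2.COLOR_RGB2BGR))
to(.443,.026,.18,120.5)
E
```

```text
time_s: 16.27
tcp_pos: [0.5203, -0.3277, 0.1911]
ee_rot: [-0.191, 1.535, -0.132]
contact_force: [-1.5, 0.7, 6.7]
width: 0.0438
time_s: 16.85
tcp_pos: [0.5169, -0.3284, 0.3389]
ee_rot: [-0.324, 1.525, -0.264]
contact_force: [0.4, -2.0, -0.1]
width: 0.0436
shift cm [-0.71 35.86 -5.75] spin -27.1 | or 152.9 curyaw 93.4 j6 -0.75 grasp [ 0.5217 -0.3286  0.1786] t 16.95 w 0.0438
```

View pics/c8.png

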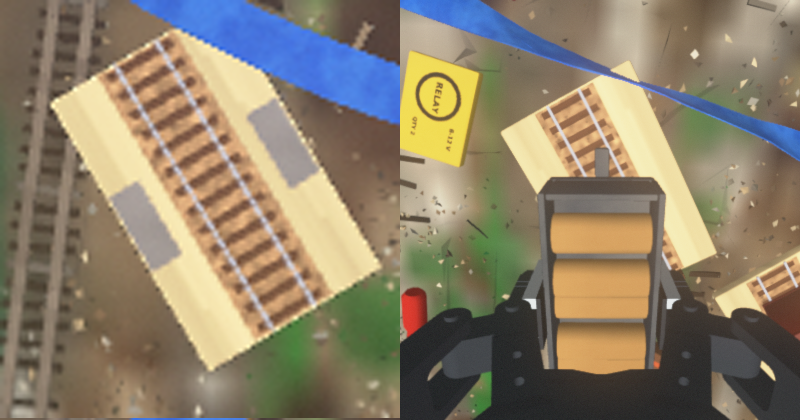

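Left: bridge siding, corners (52,102),(209,371),(380,268), pads (145,224),(282,142). Right: wagon held straight between the jaws.

Run:
```python
from h import *
import pickle
t=pickle.load(open('t8.pkl','rb'));g=pickle.load(open('w8.pkl','rb'))
f=lambda p:np.array(p,float)/[400/110,418/115]+[195,185]-.35
P=ray(t,f([(52,102),(209,371),(380,268)]),.012)[:,:2]
print(P.round(4),(P[0]+P[2])/2,np.degrees(np.arctan2(*(P[0]-P[1])[::-1])))
p=ray(t,f([(145,224),(282,142)]),.012)[:,:2];print('pads',p.mean(0),np.linalg.norm(p[0]-p[1]),np.degrees(np.arctan2(*(p[0]-p[1])[::-1]))-90)
r=ray(t,f([(112,68),(157,42),(265,330),(318,303)]),.012)[:,:2];d=r[0]+r[1]-r[2]-r[3];print('rails yaw',np.degrees(np.arctan2(d[1],d[0])),r.mean(0), np.linalg.norm(r[0]-r[1]))
e=ray(g,[(538-320,180),(665-320,180)],.1786+.015)[:,:2];print('tub -y end',e.mean(0),np.linalg.norm(e[0]-e[1]))
d=e[1]-e[0];print(np.degrees(np.arctan2(d[1],d[0])))
```

```text
[[ 0.4963  0.1254]
 [ 0.327   0.0299]
 [ 0.3884 -0.0775]] [0.44234084 0.02393453] 29.430862227711113
pads [0.44346769 0.0249458 ] 0.09942310177816752 29.717505722588967
rails yaw 29.93984738177792 [0.44216302 0.02563165] 0.03255589797916936
tub -y end [ 0.46976078 -0.33168847] 0.04270939968509802
93.51434717997365
```

```bash
python3 - <<'E'
from h import *
to(.449,.029,.15,119.8)
E
python3 -m inch '[[[0,3,-0.4],-3],[[0,6.8,-1],-6],[[0,10.6,-1.6],-10],[[0,14.4,-2.2],-14],[[0,18.2,-2.8],-18],[[0,22,-3.4],-21],[[0,25.8,-4],-24],[[0,29.6,-4.6],-26]]' >/dev/null;  python3 - <<'E'
from h import *
to(.449,.029,.15,119.8)
E
```

```text
shift cm [ 2.31 36.15 -5.25] spin -26.4 | or 153.6 curyaw 93.4 j6 -0.75 grasp [ 0.5217 -0.3286  0.1786] t 16.95 w 0.0438
shift cm [2.21 5.9  2.38] spin -0.3 | or 179.7 curyaw 119.5 j6 -0.75 grasp [ 0.4565 -0.0339  0.1728] t 17.6167 w 0.0435
```

```bash
python3 -m inch '[[[0.5,2,0.8],0],[[1.2,4.5,1.8],0],[[2.2,5.9,2.4],0],[[2.2,5.9,2.4],0],[[2.2,5.9,2.4],0]]' ;  python3 - <<'E'
from h import *
to(.449,.029,.038,119.8)
E
```

```text
time_s: 18.03
tcp_pos: [0.4426, 0.0307, 0.3039]
ee_rot: [-0.719, 1.537, -0.203]
contact_force: [-0.8, 0.2, -2.3]
width: 0.044
shift cm [11.1   0.13 -0.2 ] spin -0.2 | or 179.8 curyaw 119.6 j6 -0.61 grasp [0.4477 0.0296 0.149 ] t 18.0333 w 0.044
```

```bash
python3 -m inch '[[[2,0,0],0],[[4.5,0.1,-0.1],0],[[7.5,0.1,-0.2],0],[[9.5,0.1,-0.2],0],[[10.6,0.1,-0.2],0],[[10.9,0.1,-0.2],0],[[10.9,0.1,-0.2],0],[[10.9,0.1,-0.2],0]]' ;  python3 - <<'E'
from h import *
to(.449,.029,.034,119.8)
E
```

```text
time_s: 18.7
tcp_pos: [0.4445, 0.0291, 0.1954]
ee_rot: [-0.724, 1.536, -0.209]
contact_force: [-0.4, 0.4, -0.1]
width: 0.0436
shift cm [ 0.64  0.13 -0.03] spin -0.3 | or 179.7 curyaw 119.5 j6 -0.61 grasp [0.4497 0.028  0.0405] t 18.7 w 0.0436
```

```bash
python3 -m inch '[[[0.2,0.1,0],0],[[0.4,0.1,0],0],[[0.5,0.1,0],0],[[0.5,0.1,0],0],[[0.5,0.1,0],0]]'
python3 - <<'E'
from h import *
to(.449,.029,.034,119.8)
E
```

```text
time_s: 19.12
tcp_pos: [0.4448, 0.0298, 0.1914]
ee_rot: [-0.729, 1.534, -0.213]
contact_force: [-0.2, -1.0, 4.6]
width: 0.0439
shift cm [ 0.24  0.1  -0.1 ] spin -0.3 | or 179.7 curyaw 119.5 j6 -0.61 grasp [0.4503 0.0286 0.0365] t 19.1167 w 0.0439
```

Contact; release and go up, then look.

```bash
python3 -m inch '[[[0,0,0],0],[[0,0,0],0],[[0,0,0],0],[[0,0,0],0],[[0,0,0],0],[[-0.5,0,0],0],[[-1.5,0,0],0],[[-3,0,0],0]]' 1 >/dev/null;  python3 -m inch '[[[-3,0,0],0],[[-7,0,0],0],[[-11,0,0],0],[[-15,0,0],0],[[-18,0,0],0],[[-18,0,0],0],[[-18,0,0],0]]'
python3 - <<'E'
from h import *
import pickle
g=snap('wrist');pickle.dump(g,open('w9.pkl','wb'))
c=cv2.resize(np.asarray(g['frame'])[30:330,90:490],None,fx=1.95,fy=1.95,interpolation=cv2.INTER_CUBIC)
cv2.imwrite('pics/c9.png',cv2.cvtColor(c,cv2.COLOR_RGB2BGR))
to(.672,-.103,.22,127.0)
E
```

```text
time_s: 20.37
tcp_pos: [0.4375, 0.0315, 0.4031]
ee_rot: [-0.722, 1.532, -0.207]
contact_force: [-0.5, 0.1, -0.9]
width: 0.0857
shift cm [  3.54 -22.85  13.34] spin -7.5 | or 172.5 curyaw 119.5 j6 -0.61 grasp [0.4422 0.0303 0.2465] t 20.4167 w 0.0851
```

View pics/c9.png

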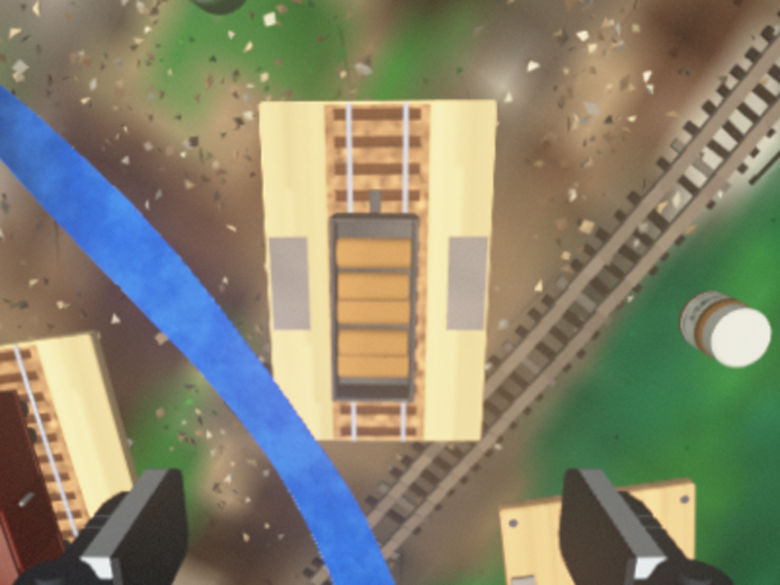

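Wagon stands upright, centred between the pads (290,283) and (467,283), rim (331,214)-(413,400).

Run:
```python
from h import *
import pickle
g=pickle.load(open('w9.pkl','rb'))
f=lambda p:np.array(p,float)/1.95+[90,30]-.25
q(g,'wagon rim',f([(413,400),(418,214),(331,214),(334,400)]),.049)
p=ray(g,f([(290,283),(467,283)]),.012)[:,:2];print('pads',p.mean(0),np.linalg.norm(p[0]-p[1]),np.degrees(np.arctan2(*(p[1]-p[0])[::-1]))-90)
p=ray(g,f([(260,101),(497,100),(480,440)]),.012)[:,:2];print(p,(p[0]+p[2])/2)
```

```text
wagon rim [448.9  28.9] [98.  42.7 98.4 42.5] yaw +y 29.2
pads [0.44192429 0.02672776] 0.10003896704001412 29.802888714800602
[[ 0.3881369  -0.07529624]
 [ 0.32680278  0.032437  ]
 [ 0.49550577  0.12878676]] [0.44182134 0.02674526]
```

```bash
python3 -m inch '[[[0,-3,1.8],-1],[[0,-6.3,3.7],-2],[[0,-9.6,5.6],-3],[[0,-12.9,7.5],-4],[[0,-16.2,9.4],-5],[[1,-19.5,11.4],-6],[[2,-22,12.9],-7.5],[[3,-22.9,13.3],-7.5]]' >/dev/null; python3 -m inch '[[[0,0,0],0],[[0,0,0],0]]' >/dev/null
python3 - <<'E'
from h import *
to(.672,-.102,.055,127.0)
import pickle
g=snap('wrist');pickle.dump(g,open('w10.pkl','wb'));save(g,'pics/w10.png')
h=cv2.cvtColor(np.asarray(g['frame']),cv2.COLOR_RGB2HSV)
m=cv2.inRange(h,(0,90,40),(8,255,200))|cv2.inRange(h,(172,90,40),(180,255,200))
n,l,st,ce=cv2.connectedComponentsWithStats(cv2.morphologyEx(m,cv2.MORPH_OPEN,np.ones((3,3))))
for i in np.argsort(-st[1:,4])[:3]+1:
    p=np.argwhere(l==i)[:,::-1];P=ray(g,p,.078)[:,:2]*1000
    print(st[i],cv2.minAreaRect(P.astype(np.float32)))
E
```

```text
shift cm [16.32  0.6  -0.06] spin -0.1 | or 179.9 curyaw 126.9 j6 -0.91 grasp [ 0.6718 -0.1055  0.2183] t 21.25 w 0.0852
[ 257  113   58  176 9269] ((674.0535888671875, -103.39385986328125), (151.27923583984375, 44.322933197021484), 35.98372268676758)
[105 394   7   9  34] ((962.18798828125, -125.24187469482422), (11.844732284545898, 5.8128557205200195), 47.76560592651367)
[119 245   4   5  16] ((791.31982421875, -197.03311157226562), (5.1320085525512695, 2.334867238998413), 4.544857501983643)
```

```bash
python3 - <<'E'
from h import *
to(.6738,-.104,.055,126.0)
E
python3 -m inch '[[[3,0,0],1],[[6.5,0,0],1],[[9.5,0,0],1],[[12.5,0,0],1],[[14.5,0.1,0],1],[[15.8,0.2,0],1],[[16.3,0.3,0],1],[[16.3,0.3,0],1]]'
python3 - <<'E'
from h import *
to(.6738,-.104,.055,126.0)
E
```

```text
shift cm [16.49  0.33 -0.1 ] spin 0.9 | or -179.1 curyaw 126.9 j6 -0.91 grasp [ 0.6719 -0.105   0.2199] t 21.3 w 0.0853
time_s: 21.97
tcp_pos: [0.6689, -0.1014, 0.2114]
ee_rot: [-0.833, 1.544, -0.204]
contact_force: [0.7, -0.1, 0.3]
width: 0.0853
shift cm [ 0.15 -0.19 -0.03] spin 0.0 | or -180.0 curyaw 126.0 j6 -0.89 grasp [ 0.6729 -0.1023  0.0565] t 21.9667 w 0.0853
```

```bash
python3 -m inch '[[[0.1,-0.1,0],0],[[0.1,-0.2,0],0],[[0.1,-0.2,0],0],[[0.1,-0.2,0],0],[[0.1,-0.2,0],0],[[0.1,-0.2,0],0],[[0.1,-0.2,0],0],[[0.1,-0.2,0],0]]' -1; python3 -m inch '[[[-1,0,0],0],[[-2,0,0],0],[[-4,0,0],0],[[-8,0,0],0],[[-11,0,0],0],[[-12,0,0],0],[[-12,0,0],0]]'
python3 - <<'E'
from h import *
to(.5277,-.3203,.17,121.1)
E
```

```text
time_s: 22.63
tcp_pos: [0.6708, -0.1032, 0.2124]
ee_rot: [-0.826, 1.542, -0.198]
contact_force: [-0.5, 0.1, 6.5]
width: 0.0456
time_s: 23.22
tcp_pos: [0.6686, -0.1029, 0.337]
ee_rot: [-0.842, 1.534, -0.213]
contact_force: [0.1, -0.1, -1.2]
width: 0.0454
shift cm [  0.85  -8.85 -24.58] spin 4.9 | or -175.1 curyaw 126.0 j6 -0.89 grasp [ 0.6742 -0.1041  0.1821] t 23.2167 w 0.0454
```

```bash
python3 -m inch '[[[0,-1,-3],1],[[0,-2.2,-6.2],2],[[0,-3.4,-9.5],3],[[0,-4.6,-12.8],4],[[0,-5.8,-16.1],5],[[0,-7,-19.4],5],[[0,-8.2,-22.6],5],[[0.5,-8.9,-24.6],5]]' >/dev/null; python3 -m inch '[[[0,0,0],0],[[0,0,0],0],[[0,0,0],0]]'
python3 - <<'E'
from h import *
import pickle
to(.5277,-.3203,.06,121.1)
g=snap('wrist');pickle.dump(g,open('w11.pkl','wb'));save(g,'pics/w11.png')
E
```

```text
time_s: 24.13
tcp_pos: [0.5197, -0.3213, 0.3259]
ee_rot: [-0.717, 1.538, -0.178]
contact_force: [0.3, 0.9, -2.6]
width: 0.0458
shift cm [11.1   0.26  0.08] spin -0.3 | or 179.7 curyaw 120.8 j6 -1.22 grasp [ 0.5247 -0.3222  0.171 ] t 24.1333 w 0.0458
```

View pics/w11.png

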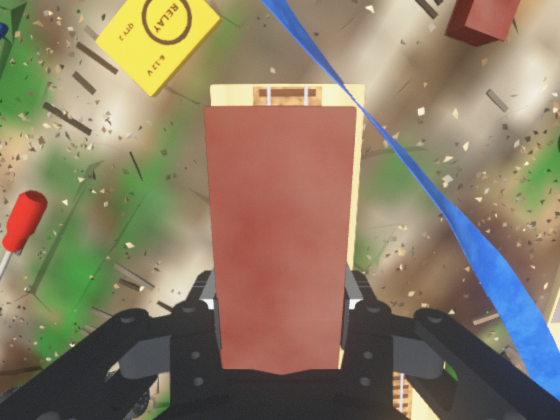

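Run:
```python
from h import *
import pickle
g=pickle.load(open('w11.pkl','rb'))
p=ray(g,[(364,85),(211,85)],.012)[:,:2];d=p[0]-p[1];u=np.array([d[1],-d[0]])/np.linalg.norm(d)
if u[0]<0:u=-u
print(np.linalg.norm(d),np.degrees(np.arctan2(u[1],u[0])),'centre',p.mean(0)+.098*u)
r=ray(g,[(204,108),(356,107)],.171+.023)[:,:2];v=r[1]-r[0];print(np.linalg.norm(v),np.degrees(np.arctan2(v[1],v[0]))-90,'car centre',r.mean(0)+.0765*u)
to(.5277,-.3203,.06,121.1)
```

```text
0.12298711389814558 30.798603917196065 centre [ 0.52777494 -0.31784193]
0.04381382115734483 31.173700140602037 car centre [ 0.52472223 -0.32134044]
shift cm [1.114e+01 2.700e-01 1.000e-02] spin -0.2 | or 179.8 curyaw 120.9 j6 -1.22 grasp [ 0.5253 -0.3219  0.1714] t 24.1833 w 0.0452
```

```bash
python3 -m inch '[[[2.5,0.2,0],0],[[5.5,0.3,0],0],[[8,0.3,0],0],[[9.8,0.3,0],0],[[10.6,0.3,0],0],[[10.9,0.3,0],0],[[10.9,0.3,0],0],[[10.9,0.3,0],0]]' ;  python3 - <<'E'
from h import *
to(.5283,-.3205,.056,121)
E
```

```text
time_s: 24.85
tcp_pos: [0.5231, -0.319, 0.2184]
ee_rot: [-0.753, 1.535, -0.213]
contact_force: [1.6, -0.6, -1.7]
width: 0.045
shift cm [ 0.75 -0.   -0.05] spin -0.0 | or 180.0 curyaw 121.0 j6 -1.21 grasp [ 0.5285 -0.3202  0.0635] t 24.85 w 0.045
```

```bash
python3 -m inch '[[[0.2,0,0],0],[[0.4,0,0],0],[[0.55,0,0],0],[[0.65,0,0],0],[[0.65,0,0],0]]';  python3 - <<'E'
from h import *
to(.5283,-.3205,.056,121)
E
```

```text
time_s: 25.27
tcp_pos: [0.5236, -0.3193, 0.2126]
ee_rot: [-0.765, 1.534, -0.225]
contact_force: [-0.3, -0.4, 1.6]
width: 0.0455
shift cm [ 0.17  0.05 -0.07] spin -0.1 | or 179.9 curyaw 120.9 j6 -1.21 grasp [ 0.5291 -0.3205  0.0577] t 25.2667 w 0.0455
```

```bash
python3 -m inch '[[[0.1,0,0],0],[[0.1,0,0],0],[[0.1,0,0],0],[[0.1,0,0],0],[[0.1,0,0],0],[[-0.5,0,0],0],[[-1.5,0,0],0],[[-3,0,0],0]]' 1 >/dev/null;  python3 -m inch '[[[-3,0,0],0],[[-7,0,0],0],[[-11,0,0],0],[[-14.5,0,0],0],[[-17,0,0],0],[[-17,0,0],0],[[-17,0,0],0]]'
python3 - <<'E'
from h import *
to(.5283,-.3205,.22,121)
import pickle
g=snap('wrist');pickle.dump(g,open('w12.pkl','wb'));save(g,'pics/w12.png')
h=cv2.cvtColor(np.asarray(g['frame']),cv2.COLOR_RGB2HSV)
m=cv2.inRange(h,(0,90,40),(8,255,200))|cv2.inRange(h,(172,90,40),(180,255,200))
n,l,st,ce=cv2.connectedComponentsWithStats(cv2.morphologyEx(m,cv2.MORPH_OPEN,np.ones((3,3))))
for i in np.argsort(-st[1:,4])[:2]+1:
    p=np.argwhere(l==i)[:,::-1];P=ray(g,p,.078)[:,:2]*1000
    print(st[i],cv2.minAreaRect(P.astype(np.float32)))
E
```

```text
time_s: 26.52
tcp_pos: [0.5166, -0.3178, 0.4154]
ee_rot: [-0.8, 1.531, -0.26]
contact_force: [-0.1, -0.6, -0.4]
width: 0.0855
shift cm [ 4.07 -0.29  0.33] spin -0.1 | or 179.9 curyaw 120.9 j6 -1.22 grasp [ 0.5224 -0.3193  0.2605] t 26.5167 w 0.0855
[ 257  112   49  155 7018] ((528.7286376953125, -320.69757080078125), (151.40957641601562, 43.838890075683594), 30.931922912597656)
[ 406    0   61   60 2435] ((336.23675537109375, -285.4120788574219), (53.112361907958984, 35.42936325073242), 14.778931617736816)
```

View pics/w12.png

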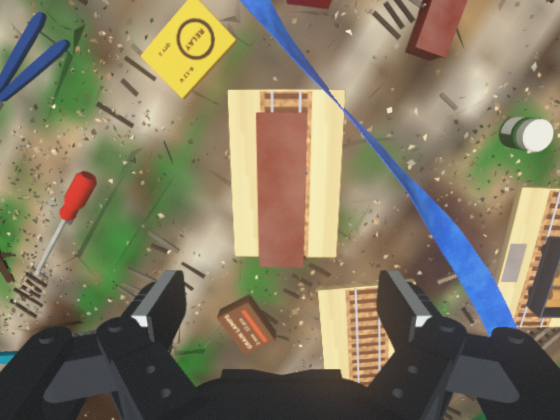

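Car is centred and aligned on the buffer siding (528.7,-320.7, yaw 30.9 against 528,-320.2, 31). Now the bridge.

Run:
```python
from h import *
to(.553,.2625,.24,38.9)
```

```text
shift cm [ 1.5  48.26 32.54] spin 82.0 | or -98.0 curyaw 120.9 j6 -1.22 grasp [ 0.5216 -0.3187  0.2584] t 26.5667 w 0.0853
```

```bash
python3 -m inch '[[[0,2.5,1.7],5],[[0,5.8,3.9],10],[[0,9.1,6.1],15],[[0,12.4,8.3],21],[[0,15.7,10.5],27],[[0,19,12.7],33],[[0,22.3,14.9],39],[[0,25.6,17.1],45]]' >/dev/null
python3 - <<'E'
from h import *
to(.553,.2625,.24,38.9)
E
```

```text
shift cm [ 1.34 26.76 -5.05] spin 36.7 | or -143.3 curyaw 75.6 j6 0.1 grasp [ 0.5351 -0.0091  0.2548] t 27.2333 w 0.0853
```

```bash
python3 -m inch '[[[0,3.3,-0.6],5],[[0,6.7,-1.2],10],[[0,10.1,-1.8],15],[[0,13.5,-2.5],20],[[0,17,-3.2],25],[[0,20.5,-3.9],30],[[0,24,-4.6],35],[[0.5,26.8,-5.1],36.5]]' >/dev/null; python3 -m inch '[[[0,0,0],0],[[0,0,0],0]]' >/dev/null
python3 - <<'E'
from h import *
import pickle
to(.553,.2625,.11,38.9)
g=snap('wrist');pickle.dump(g,open('w13.pkl','wb'));save(g,'pics/w13.png')
# predicted parapet corners at z=.124 vs image: sample orange deck mask
f=np.asarray(g['frame']);h=cv2.cvtColor(f,cv2.COLOR_RGB2HSV)
m=cv2.inRange(h,(8,80,80),(22,255,255))
n,l,st,ce=cv2.connectedComponentsWithStats(cv2.morphologyEx(m,cv2.MORPH_OPEN,np.ones((3,3))))
for i in np.argsort(-st[1:,4])[:6]+1:
    P=ray(g,np.argwhere(l==i)[:,::-1],.102)[:,:2]*1000
    r=cv2.minAreaRect(P.astype(np.float32));print(st[i],np.round(r[0],1),np.round(r[1],1),round(r[2],1))
E
```

```text
shift cm [13.47 -0.21  0.23] spin 0.4 | or -179.6 curyaw 39.3 j6 1.22 grasp [0.5497 0.2668 0.2446] t 28.0667 w 0.0851
[   0  114  142  124 6452] [398.8 144.2] [ 72.1 148.4] 83.6
[ 260  147   37  122 4300] [553.5 261.2] [ 29.3 107.1] 38.1
[ 193    0   81   60 3589] [437.  352.5] [50.5 42.6] 23.3
[ 180  202   74   71 2878] [527.2 209.9] [63.  65.4] 36.3
[ 496    0   64   47 2292] [605.7 499.1] [52.3 33.9] 49.1
[  48  275   68   37 1856] [462.7  81.4] [63.6 33.9] 29.3
```

```bash
python3 -m inch '[[[3,-0.2,0.2],0.5],[[6,-0.2,0.2],0.5],[[9,-0.2,0.2],0.5],[[11.5,-0.2,0.2],0.5],[[13,-0.2,0.2],0.5],[[13.4,-0.2,0.2],0.5],[[13.4,-0.2,0.2],0.5],[[13.4,-0.2,0.2],0.5]]'
python3 - <<'E'
from h import *
to(.553,.2625,.11,38.7)
E
```

```text
time_s: 28.78
tcp_pos: [0.5496, 0.2621, 0.2669]
ee_rot: [0.572, 1.542, -0.325]
contact_force: [-0.4, -0.4, 1.0]
width: 0.0858
shift cm [ 0.19  0.05 -0.2 ] spin -0.1 | or 179.9 curyaw 38.6 j6 1.22 grasp [0.5538 0.2607 0.112 ] t 28.7833 w 0.0858
```

```bash
python3 -m inch '[[[0.1,0,-0.2],0],[[0.1,0,-0.2],0],[[0.1,0,-0.2],0],[[0.1,0,-0.2],0],[[0.1,0,-0.2],0],[[0.1,0,-0.2],0],[[0.1,0,-0.2],0],[[0.1,0,-0.2],0]]' -1; python3 -m inch '[[[-1,0,0],0],[[-2,0,0],0],[[-4,0,0],0],[[-7,0,0],0],[[-10,0,0],0],[[-12.5,0,0],0],[[-12.5,0,0],0]]'
python3 - <<'E'
from h import *
to(.4428,.026,.235,29.8)
E
```

```text
time_s: 29.45
tcp_pos: [0.5485, 0.2637, 0.2668]
ee_rot: [0.585, 1.541, -0.313]
contact_force: [-1.2, -0.5, 6.4]
width: 0.0351
time_s: 30.03
tcp_pos: [0.5463, 0.2656, 0.3987]
ee_rot: [0.751, 1.533, -0.146]
contact_force: [1.1, 0.1, -1.0]
width: 0.035
shift cm [  0.6  -23.46  11.81] spin 8.8 | or -171.2 curyaw 38.6 j6 1.23 grasp [0.5522 0.2647 0.2438] t 30.0333 w 0.035
```

```bash
python3 -m inch '[[[0,-2.5,1.2],1],[[0,-5.8,2.9],2],[[0,-9.1,4.6],3],[[0,-12.4,6.2],4],[[0,-15.7,7.9],6],[[0,-19,9.6],8],[[0,-22,11.1],9],[[0.3,-23.5,11.8],9]]' >/dev/null; python3 -m inch '[[[0,0,0],0],[[0,0,0],0],[[0,0,0],0]]' >/dev/null
python3 - <<'E'
from h import *
import pickle
to(.4428,.026,.125,29.8)
g=snap('wrist');pickle.dump(g,open('w14.pkl','wb'));save(g,'pics/w14.png')
f=np.asarray(g['frame']);h=cv2.cvtColor(f,cv2.COLOR_RGB2HSV)
m=cv2.inRange(h,(8,80,80),(22,255,255))
s=observe();gz=s['tcp_pos'][2]-.155
n,l,st,ce=cv2.connectedComponentsWithStats(cv2.morphologyEx(m,cv2.MORPH_OPEN,np.ones((3,3))))
for i in np.argsort(-st[1:,4])[:5]+1: print(st[i])
i=l[250,285];p=np.argwhere(l==i)[:,::-1]
top=p[p[:,1]<=p[:,1].min()+3];mid=(top[:,0].min()+top[:,0].max())/2
print(top[:,0].min(),top[:,0].max(),p[:,1].min())
e=ray(g,[(top[:,0].min(),p[:,1].min()),(top[:,0].max(),p[:,1].min())],gz-.009);print(e,'mid',e.mean(0))
E
```

```text
shift cm [11.36 -0.08 -0.38] spin -0.4 | or 179.6 curyaw 29.4 j6 0.95 grasp [0.441  0.0238 0.2387] t 30.95 w 0.035
[   32     0   294   122 15011]
[  244   171    75   204 13752]
[  388     0   172   143 11298]
[   0  253  118   84 4280]
[   0   34  138  109 4084]
244 318 171
[[0.40272458 0.06247119 0.22946177]
 [0.42873605 0.07694553 0.22946177]] mid [0.41573031 0.06970836 0.22946177]
```

Run:
```python
from h import *
import pickle
for fn,z,gr in(('wrist4.pkl',.2341-.009,[.5521,.2599]),('w14.pkl',.2387-.009,[.441,.0238])):
    g=pickle.load(open(fn,'rb'));h=cv2.cvtColor(np.asarray(g['frame']),cv2.COLOR_RGB2HSV)
    m=cv2.inRange(h,(8,80,80),(22,255,255))
    col=m[150:260,285];r=np.argwhere(col>0)
    print(fn,'deck rows',[(k,m[k,270:300].mean()) for k in range(150,176,2)])
    r0=min(k for k in range(150,260) if m[k:k+6,270:300].mean()>230)
    e=ray(g,[(285,r0)],z)[0];print(r0,e,np.linalg.norm(e[:2]-gr))
w=np.zeros((420,800,3),np.uint8);w[:,:560]=np.asarray(pickle.load(open('w14.pkl','rb'))['frame'])
```

```text
wrist4.pkl deck rows [(150, np.float64(0.0)), (152, np.float64(0.0)), (154, np.float64(0.0)), (156, np.float64(0.0)), (158, np.float64(0.0)), (160, np.float64(255.0)), (162, np.float64(255.0)), (164, np.float64(255.0)), (166, np.float64(255.0)), (168, np.float64(255.0)), (170, np.float64(255.0)), (172, np.float64(255.0)), (174, np.float64(255.0))]
160 [0.51775076 0.30657759 0.2251    ] 0.057954011869974745
w14.pkl deck rows [(150, np.float64(0.0)), (152, np.float64(0.0)), (154, np.float64(0.0)), (156, np.float64(0.0)), (158, np.float64(0.0)), (160, np.float64(0.0)), (162, np.float64(0.0)), (164, np.float64(0.0)), (166, np.float64(0.0)), (168, np.float64(0.0)), (170, np.float64(0.0)), (172, np.float64(255.0)), (174, np.float64(255.0))]
171 [0.41706669 0.0704871  0.2297    ] 0.05246416148399802
```

```bash
python3 -m inch '[[[1,-0.1,-0.4],-0.5],[[3,-0.1,-0.4],-0.5],[[5.5,-0.1,-0.4],-0.5],[[8,-0.1,-0.4],-0.5],[[10,-0.1,-0.4],-0.5],[[11.2,-0.1,-0.4],-0.5],[[11.5,-0.1,-0.4],-0.5],[[11.5,-0.1,-0.4],-0.5]]' ;  python3 - <<'E'
from h import *
to(.4425,.0258,.112,29.8)
E
```

```text
time_s: 31.67
tcp_pos: [0.4369, 0.0282, 0.2777]
ee_rot: [0.884, 1.534, -0.162]
contact_force: [0.2, -0.6, -1.3]
width: 0.0348
shift cm [ 1.08 -0.11  0.11] spin 0.3 | or -179.7 curyaw 30.1 j6 0.94 grasp [0.4425 0.0273 0.1228] t 31.6667 w 0.0348
```

```bash
python3 -m inch '[[[0.2,-0.1,0.1],0.3],[[0.4,-0.1,0.1],0.3],[[0.6,-0.1,0.1],0.3],[[0.8,-0.1,0.1],0.3],[[0.9,-0.1,0.1],0.3],[[0.9,-0.1,0.1],0.3]]' ;  python3 - <<'E'
from h import *
to(.4425,.0258,.112,29.8)
E
```

```text
time_s: 32.17
tcp_pos: [0.4368, 0.0268, 0.2687]
ee_rot: [0.89, 1.534, -0.161]
contact_force: [0.2, -0.0, -1.1]
width: 0.035
shift cm [ 0.18 -0.    0.01] spin -0.0 | or 180.0 curyaw 29.8 j6 0.94 grasp [0.4424 0.0259 0.1138] t 32.1667 w 0.035
```

```bash
python3 -m inch '[[[0.1,0,0],0],[[0.2,0,0],0],[[0.25,0,0],0],[[0.25,0,0],0]]'; python3 -m inch '[[[0,0,0],0],[[0,0,0],0],[[0,0,0],0],[[0,0,0],0],[[0,0,0],0],[[-0.5,0,0],0],[[-1.5,0,0],0],[[-3,0,0],0]]' 1;  python3 -m inch '[[[-3,0,0],0],[[-7,0,0],0],[[-10,0,0],0],[[-13,0,0],0],[[-13,0,0],0],[[-13,0,0],0]]'
python3 - <<'E'
from h import *
import pickle
g=snap('wrist');pickle.dump(g,open('w15.pkl','wb'));save(g,'pics/w15.png')
f=np.asarray(g['frame']);h=cv2.cvtColor(f,cv2.COLOR_RGB2HSV)
m=cv2.inRange(h,(8,80,80),(22,255,255))
n,l,st,ce=cv2.connectedComponentsWithStats(cv2.morphologyEx(m,cv2.MORPH_OPEN,np.ones((3,3))))
for i in np.argsort(-st[1:,4])[:6]+1:
    P=ray(g,np.argwhere(l==i)[:,::-1],.102)[:,:2]*1000
    r=cv2.minAreaRect(P.astype(np.float32));print(st[i],np.round(r[0],1),np.round(r[1],1),round(r[2],1))
to(.40,-.3,.25,30)
E
```

```text
time_s: 32.5
tcp_pos: [0.4369, 0.0268, 0.2667]
ee_rot: [0.894, 1.533, -0.157]
contact_force: [-2.1, 0.4, 4.7]
width: 0.0351
time_s: 33.17
tcp_pos: [0.4352, 0.027, 0.2964]
ee_rot: [0.889, 1.536, -0.162]
contact_force: [0.1, -0.1, -0.5]
width: 0.0854
time_s: 33.67
tcp_pos: [0.4312, 0.0277, 0.4283]
ee_rot: [0.895, 1.531, -0.156]
contact_force: [-0.2, -1.0, -1.2]
width: 0.0852
[   50     0   272   124 13875] [319.9  87.1] [240.1  68. ] 0.5
[  380     0   158   144 11236] [524.  199.2] [143.  116.9] 33.3
[   0   42  151  157 9235] [251.4 -19.6] [131.3 128.5] 4.0
[   0  237  127   87 4858] [ 285.8 -158.5] [131.3  99.3] 35.2
[ 251  301  141   72 4598] [564.4 -90.3] [152.1  94.3] 22.6
[ 264  140   34  113 3592] [443.7  25.3] [ 29.3 107.2] 29.5
shift cm [  2.24 -19.44  26.52] spin -0.2 | or 179.8 curyaw 29.8 j6 0.94 grasp [0.4362 0.0269 0.2718] t 33.7167 w 0.0854
```

```bash
python3 -m inch '[[[-1,-2,2.8],0],[[-1,-4,5.6],0],[[-1,-6,8.4],0],[[-1,-8,11.2],0],[[-1,-10.5,14.5],0],[[-1,-13,18],0],[[-1,-15,20.5],0],[[-1,-15,20.5],0]]'
python3 - <<'E'
from h import *
t=snap('top')
T=np.asarray(t['frame'])
w=cv2.resize(T[80:295,195:455],None,fx=2.75,fy=2.75,interpolation=cv2.INTER_CUBIC)
cv2.imwrite('pics/final.png',cv2.cvtColor(w,cv2.COLOR_RGB2BGR))
E
```

```text
time_s: 34.38
tcp_pos: [0.4011, -0.2294, 0.4354]
ee_rot: [0.854, 1.537, -0.204]
contact_force: [-0.2, 0.6, 0.7]
width: 0.0851
```

View pics/final.png

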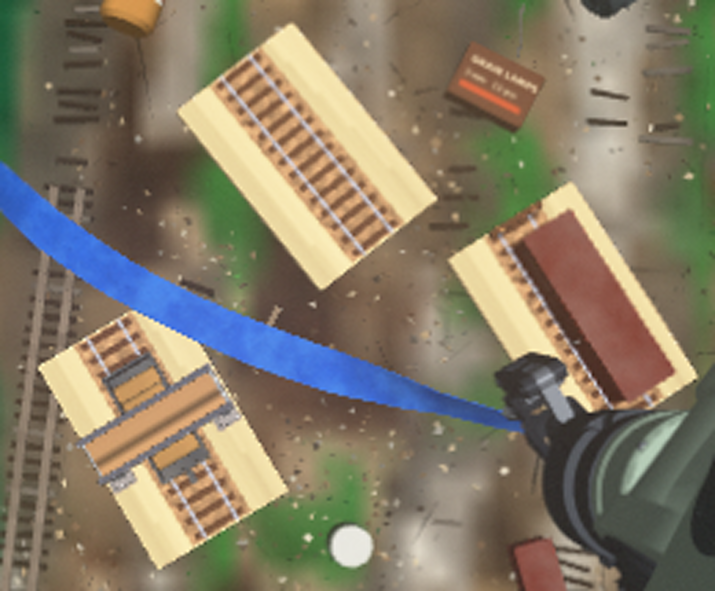

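Bridge stands square over the log wagon (155,425), box car on the buffer siding (600,305), empty siding clear. One numeric cross-check of the car, then hand in.

Run:
```python
from h import *
import pickle
t=pickle.load(open('t8.pkl','rb'))
f=lambda p:np.array(p,float)/2.75+[195,80]-.3
q(t,'car',f([(573,210),(673,371),(619,404),(522,245)]),.078)
q(t,'foot',f([(219,370),(233,403),(103,483),(82,442)]),.124)
print(sign_off())
```

```text
car [ 527.9 -320.2] [147.9  50.4 144.7  49.6] yaw +y 29.6
foot [443.1  19.2] [ 26.3 111.5  33.7 113.3] yaw +y 24.3
the job is handed in; nothing more can be done
None
```

The job is handed in at about 34 s of the 128 s allowed. I moved the footbridge onto the plain board and parked the box car on the empty siding. Then I moved the log wagon to the bridge siding and the car to the buffer siding, and put the footbridge back over the wagon.

| Thing | Last measured position (mm) | Yaw | Siding centre (mm) | Siding yaw |
|---|---|---|---|---|
| Log wagon origin | 443.7, 25.9 | 29.2° | about 442.5, 25.8 | 29.8° |
| Box car body (centre should sit at 528, -320.2) | 528.7, -320.7 (wrist); 527.9, -320.2 (top) | 30.9° (wrist); 29.6° (top) | about 526.7, -318.6 | about 31° |
| Footbridge | 443.7, 25.3 | 29.5° | about 442.5, 25.8 | 29.8° |

- **Final picture:** the car, the wagon and the bridge all stand upright and released, the empty siding is clear, and the arm touches nothing.
- **Check that disagreed:** in the last top view my hand-picked bridge corners gave 443, 19 mm and yaw 24°. The sides came out uneven (26 and 34 mm, where 36 is right), so I put it down to poor corner picks and trusted the wrist measurement. I had no picture left to settle it.
- **Parking of the car:** while parked it stood about 4–5 mm off the middle across the track, and I left it so.

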